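Roll the thick dowel onto the layout line

TASK

On the plywood marking-out board, roll the thicker of the two wooden dowels along the board with shut fingertips on its upper side, in as many strokes as needed, until it lies centred on and along the dark layout line, ready to be marked, then let go of it. Only roll it: do not slide it over, pinch it or lift it, and do not reach down past its mid-height while touching it. Leave the thin dowel, the tape measure and the roll of tape where they are.

Things in the scene. Friction and masses are not known exactly. Their poses are not given: they have to be found in the camera images.
- board: fixed plywood marking-out board, 180 (its x) x 260 (its y) x 18 mm, lying flat, place and yaw vary. Origin: centre of its underside; z up. Along each y end runs a wooden stop strip 12 mm thick, standing 12 mm above the board's top (inner faces 118 mm from the middle). The two dowels lie between the strips, one on each side of the line
- line (a point): middle of the straight dark layout line, on the board's top face (18 mm above the bench). The line is 4 mm wide and 172 mm long and runs along the board's x, across the middle of the board; this point's axes are the board's
- thick_dowel: thicker wooden dowel, 40 mm across, 120 mm long, 0.12 kg, lying about parallel to the line, 50 to 80 mm to either side. Origin: middle of its axis, 20 mm above the board's top; x along the axis; y, z turn as it rolls (z up at the start). Pressed lightly on top it rolls without slipping, half as far as the fingertip on its top moves; let go at low speed it stops within a few mm
- thin_dowel: the thinner plain wooden dowel, to be left alone: 24 mm in diameter, 120 mm long, lying on the board 50 to 80 mm to the other side of the line. Origin: the middle of its axis, 12 mm above the board's top; x along its axis
- tape_measure: tape measure, 34 x 127 x 60 mm, standing on the bench beside the +y end of the board; origin at the centre of its underside. Bystander
- insul_tape: small roll of black tape, 59 mm across, 19 mm high, lying on the bench beside the -y end of the board; origin at the centre of its underside. Bystander
There are look-alikes about, which are no part of the job. Leave any purple look-alike of the thick_dowel alone.

How it is judged (in metres and radians):
On the way:
1. the thick dowel rolls: it has turned more than a quarter turn about its axis while lying on the board (angle between thick_dowel's own z axis and vertical above 1.6 rad and z of thick_dowel in the frame of line below 0.024 m).
At the end, for the whole second after the job is handed in: the thick dowel lies at rest on the board, its middle within 7 mm of the line and within 30 mm of the line's middle lengthwise, its axis within 0.14 rad (8 degrees) of the line's direction; the thin dowel is within 15 mm of where it lay (y of thick_dowel in the frame of line between -0.007 and 0.007 m and x of thick_dowel in the frame of line between -0.03 and 0.03 m and angle between the x axis of thick_dowel and the x axis of line, either way round below 0.14 rad and z of thick_dowel in the frame of line between 0.016 and 0.024 m and linear speed of thick_dowel below 0.01 m/s and angular speed of thick_dowel below 0.5 rad/s and distance of thin_dowel from where it was at the start of the episode below 0.015 m); the robot touches nothing.
It fails at once if the thick dowel is lifted or carried (its axis rises more than 8 mm above its height when lying on the board) (z of thick_dowel in the frame of line above 0.028 m).
It fails at once if the thick dowel is touched by the fingers with their tips down past its mid-height (grasp point less than 36 mm above the board's top), as for a pinch (contact force between the fingers and thick_dowel above 0.3 N and z of the grasp point in the frame of line below 0.036 m).
It fails at once if the thin dowel is moved more than 15 mm (distance of thin_dowel from where it was at the start of the episode above 0.015 m).
It fails at once if the tape measure is moved more than 20 mm (distance of tape_measure from where it was at the start of the episode above 0.02 m).
It fails at once if the roll of tape is moved more than 20 mm (distance of insul_tape from where it was at the start of the episode above 0.02 m).
It also fails if it takes over 54 s, if anything falls off the work surface, if the arm or the gripper's body presses on something with over 40 N, if the wrist force passes 120 N, or if a joint passes its speed limit or range.

ROBOT

A 6-joint arm with a two-finger parallel gripper is mounted at the origin on a cart in front of the work surface, level with it; the furniture and walls round the work are solid. World frame = base frame: x ahead of the robot, y to its left, z up, the work surface at z = 0. Lengths are in m, angles in degrees, forces in N, time in s.
With the tool pointing down it reaches from about 0.35 to 0.875 m from the base axis. Payload 4.2 kg.
Tool frame: the origin (TCP) lies between the finger pads; the fingertips stand 14 mm ahead of it and the grasp point (between the pads) lies 5 mm behind it; x points along the fingers, y is the direction in which the jaws open and shut, and the axes are right-handed (so a half turn about x gives the same grasp; the last joint's range is limited). The gripper opens to 87 mm and grips with 3 to 60 N. Pads are 19 mm wide; open, the fingers measure 117 mm over their backs; the gripper's body (75 mm by 190 mm) begins 51 mm behind the grasp point.
Start: joints at [-54.282, 22.042, 0.453, 0, -68.411, -14.817], TCP at [0.223, -0.584, 0.237] pointing down, gripper open.
Joint ranges: [-179.83, 179.83], [-69.29, 118.12], [-61.27, 80.66], [-181.25, 117.63], [-171.15, -9.14], [-177.46, 177.46]. Speed limits (degrees/s): [159.86, 159.86, 180, 180, 180, 180].

INTERFACE

Orientations are given as a 3x3 rotation matrix whose columns are the frame's x, y, z axes.
In Python, from station import r, imaging, job gives the robot as it stands. The module is installed in compiled form; this text tells all that it offers.
- The arm moves only by the tool apply_moves, never from a script. Its arguments are lists of equal length, an entry for each row: "xyz": the shift along the tool's x, y, z in m, a list of three; "twist": the turn about the tool's x in degrees; "claw": the opening, from 0 (shut) to 1 (fully open). A call has 1 to 12 rows; each row shifts and turns the pose as measured when the row begins, along the tool's axes as they then stand; what a row does not reach is not made up. A row lasts 1/10 s, in which the tool goes at most 50 mm and 8.59 degrees, less where a joint would pass 70% of its speed; a pose out of reach is approached as far as the arm can. A call is refused whole if a number of a shift passes 0.05 or a number of a turn 8.59, either way. A call with a gripper value outside its range is refused whole. The fingers move at their own pace and stop on an object; the grip force is fixed at half the most. Time passes only in rows, so rows that do not move let the fingers close. It gives the time, the measured TCP pose, the force and the opening at its end, in the units of the state.
- r.sense(): the state, without advancing time (a new reading comes with each control period).
- imaging.capture(name): name is "scene" or "top" or "wrist"; returns a dict with "pixels" (480x640x3 uint8, red, green, blue), "mtx" (3x3 intrinsics, pixels), "view" (4x4, takes a point from world to camera coordinates). Camera axes: x right, y down, z forward; pixel columns grow to the right and rows downward; lengths in m; the calibration is good to about 2 mm. A picture is of the moment at which its call begins. There is no depth.
- job.finish_job(): hands the job in, once; it reports no verdict.
Trained networks look in a picture, given as the dict that the camera call returned (one of the last four; its "shot" number tells which), for a name from the list of things; names that differ only in an ending like _2 or _b are one class to them, and where a whole thing is asked for, a point or a joint stands for the part that bears it (a point fixed in the world has none). Each returns a list of dicts, best first, with "p" (0 to 1); they miss things now and then, are a little off and sometimes report something else, mostly with a low value. They report only what shows in the picture. A call takes as long as a camera call. They do not tell look-alikes from the thing itself.
- imaging.regions_of(query, picture): "mask" (480x640 bool, what is visible of it) and "centre" ([column, row] in pixels, amid what is visible of it).
The state is a dict: "time_s": time; "joints": joint angles; "joint_velocities": joint speeds; "effort": joint torques, N m; "tcp_pos": TCP position; "ee_rot": TCP orientation; "wrist_force": force on the tool from outside, world axes, zero at the start; "moment": the same for the moment, N m; "gripper_width": opening from 0.0 (shut) to 1.0 (fully open).
Only numpy, scipy, OpenCV 4.12 (cv2) and the standard library are available. Lean on these libraries where they do the work, as an engineer would, in place of code of your own. Each camera call takes 0.05 s, during which the arm holds its last target.

## Working session

There is one attempt and no reset: what is moved stays moved. The work goes in short steps, Python scripts to look and compute and a tool call to move; the robot and the scene stay as the last step left them, time stands still between calls to the robot, and variables do not carry over. Pictures are saved under pics/ and viewed, and the job is handed in when it is done.

Besides the shell and the picture viewer there is one more tool, called as name([rows], argument=value, ...), one row to a line, values as JSON. apply_moves: Moves the arm, as the interface text tells. Its arguments: {"type":"object","properties":{"xyz":{"type":"array","items":{"type":"array","items":{"type":"number"}}},"twist":{"type":"array","items":{"type":"number"}},"claw":{"type":"array","items":{"type":"number"}}},"required":["xyz","twist","claw"]}

```bash
mkdir -p pics; cat > h.py <<'E'
import numpy as np, cv2
from station import r, imaging, job
def save(n,p): cv2.imwrite(n,cv2.cvtColor(p,cv2.COLOR_RGB2BGR))
def ray(im,uv):
    K=im["mtx"];V=im["view"];R=V[:3,:3];t=V[:3,3]
    d=R.T@np.linalg.inv(K)@np.array([uv[0],uv[1],1.]);return -R.T@t,d
def onz(im,uv,z):
    c,d=ray(im,uv);return c+d*(z-c[2])/d[2]
def tri(obs):
    A=np.zeros((3,3));b=np.zeros(3)
    for im,uv in obs:
        c,d=ray(im,uv);d=d/np.linalg.norm(d);P=np.eye(3)-np.outer(d,d);A+=P;b+=P@c
    return np.linalg.solve(A,b)
def proj(im,p):
    q=im["view"][:3,:3]@p+im["view"][:3,3];q=im["mtx"]@q;return q[:2]/q[2]
E
python3 - <<'E'
from h import *
np.set_printoptions(precision=4,suppress=True)
ims={n:imaging.capture(n) for n in("scene","top")}
for n,im in ims.items():
    save(f"pics/{n}1.png",im["pixels"])
    for q in("board","line","thick_dowel","thin_dowel","tape_measure","insul_tape"):
        for o in imaging.regions_of(q,im)[:4]:
            print(n,q,round(o["p"],2),np.array(o["centre"]),o["mask"].sum(),onz(im,o["centre"],.038))
print(r.sense())
E
```

```text
scene board 0.65 [322.3 302.5] 8540 [0.5165 0.1805 0.038 ]
scene line 0.59 [322.6 303.4] 8766 [0.5146 0.1817 0.038 ]
scene thick_dowel 0.93 [345.4 204.5] 691 [ 0.6858 -0.0671  0.038 ]
scene thick_dowel 0.87 [331.1 264.1] 1273 [0.5738 0.0976 0.038 ]
scene thick_dowel 0.7 [421.7 218.3] 947 [ 0.5321 -0.1488  0.038 ]
scene thin_dowel 0.58 [309.7 307.3] 862 [0.5245 0.2043 0.038 ]
scene tape_measure 0.96 [277.2 371.2] 1683 [0.4675 0.331  0.038 ]
scene insul_tape 0.83 [371.3 243.4] 443 [ 0.5572 -0.0055  0.038 ]
top board 0.7 [287.8 253.4] 9789 [0.5477 0.144  0.038 ]
top line 0.62 [286.7 253.3] 9610 [0.5479 0.1462 0.038 ]
top line 0.5 [199.2 287.7] 982 [0.4795 0.3174 0.038 ]
top thick_dowel 0.78 [460.2 253.9] 1358 [ 0.5487 -0.1916  0.038 ]
top thick_dowel 0.78 [415.1 174.9] 1264 [ 0.7035 -0.1053  0.038 ]
top thick_dowel 0.68 [315.1 243.3] 1257 [0.5678 0.0906 0.038 ]
top thin_dowel 0.72 [258.4 261.9] 777 [0.5307 0.2016 0.038 ]
top tape_measure 0.76 [197.3 290.3] 1103 [0.4744 0.321  0.038 ]
top insul_tape 0.82 [372.2 234.8] 409 [ 0.585  -0.0211  0.038 ]
{'time_s': 0.7, 'joints': array([-54.2829,  22.0386,   0.4525,  -0.0044, -68.4106, -14.8175]), 'joint_velocities': array([-0.0656,  0.0616,  0.0533, -0.0162, -0.0462, -0.0077]), 'effort': array([  0.0001, -39.033 ,  18.7588,   4.2236,   0.0156,  -0.    ]), 'tcp_pos': array([ 0.223 , -0.5838,  0.2366]), 'ee_rot': array([[ 0.0001, -0.3567,  0.9342],
       [-0.    ,  0.9342,  0.3567],
       [-1.    , -0.    ,  0.0001]]), 'wrist_force': array([-0.7152,  0.783 ,  0.6537]), 'moment': array([-0.0116, -0.0488,  0.0001]), 'gripper_width': 1.0020356735682017}
```

```bash
python3 - <<'E'
from h import *
a=cv2.imread("pics/top1.png")[130:350,150:510];cv2.imwrite("pics/topc.png",cv2.resize(a,None,fx=2.2,fy=2.2,interpolation=2))
a=cv2.imread("pics/scene1.png")[150:430,200:520];cv2.imwrite("pics/scenec.png",cv2.resize(a,None,fx=2.1,fy=2.1,interpolation=2))
E
```

```text
(no output)
```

View pics/topc.png

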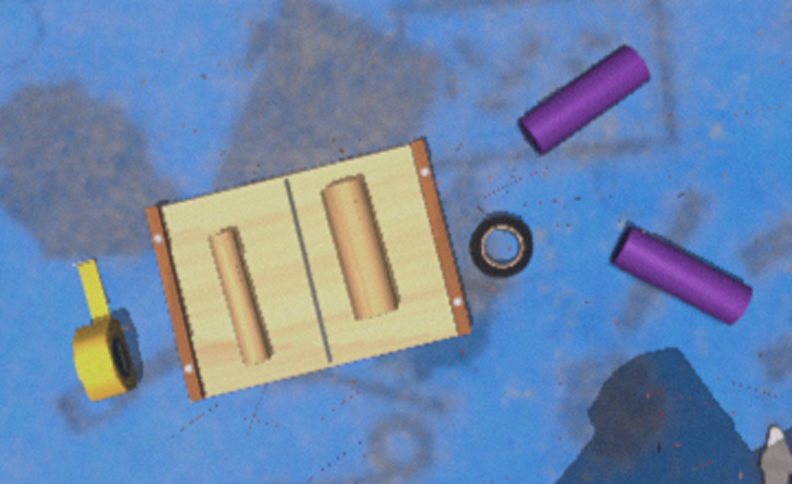

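View pics/scenec.png

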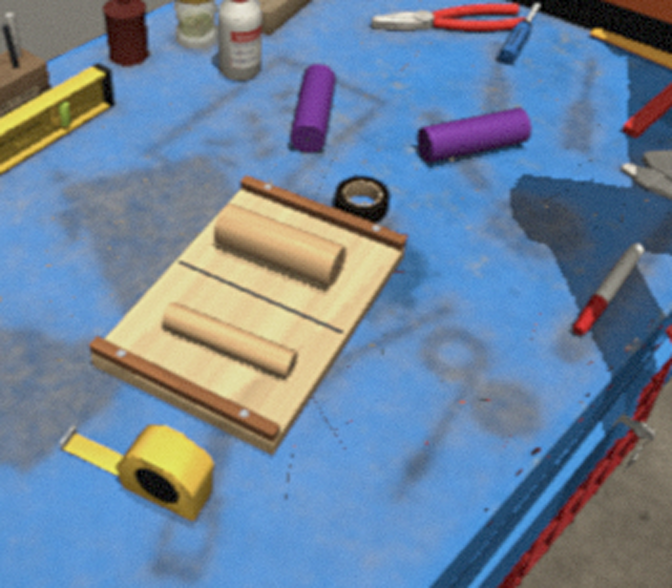

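The wooden thick dowel is on the board at top-view (315,243). The two purple look-alikes lie off the board at (415,175) and (460,254). The wooden one fits because it's plain wood, on the board and beside the line. Next I'll measure it in both views.

```bash
cat >> h.py <<'E'
np.set_printoptions(precision=4,suppress=True)
def darkline(im,guess):
    # refine dark line by fitting dark pixels near guess segment
    g=cv2.cvtColor(im["pixels"],cv2.COLOR_RGB2GRAY).astype(float)
    a,b=map(np.array,guess);d=(b-a)/np.linalg.norm(b-a);n=np.array([-d[1],d[0]]);pts=[]
    for s in np.linspace(.1,.9,60):
        p=a+(b-a)*s;k=np.arange(-5,5.01,.25)
        xy=(p+k[:,None]*n).astype(np.float32)
        v=cv2.remap(g.astype(np.float32),xy[:,0].copy(),xy[:,1].copy(),cv2.INTER_LINEAR).ravel()
        w=np.clip(np.median(v)-15-v,0,None)
        if w.sum()>20: pts.append(p+n*(w*k).sum()/w.sum())
    vx,vy,x0,y0=cv2.fitLine(np.float32(pts),cv2.DIST_HUBER,0,.01,.01).ravel()
    q=np.array([x0,y0]);v=np.array([vx,vy]);
    if v@d<0:v=-v
    return q+v*((a-q)@v),q+v*((b-q)@v)
E
python3 - <<'E'
from h import *
G={"top":([280.9,211.8],[299.1,294.1]),"scene":([286.2,275.2],[362.4,307.6])}
L={}
for n in G:
    im=imaging.capture(n);L[n]=im
    a,b=darkline(im,G[n]);A,B=onz(im,a,.018),onz(im,b,.018);d=B-A
    print(n,a,b,A,B,np.linalg.norm(d),np.degrees(np.arctan2(d[1],d[0])),(A+B)/2)
    for q in("thick_dowel","thin_dowel"):
      for o in imaging.regions_of(q,im):
        c=o["centre"];m=o["mask"].astype(np.uint8)
        P=onz(im,c,.038)
        if P[1]>0.02:
            L[n+q]=c;rr=cv2.minAreaRect(cv2.findNonZero(m));bx=cv2.boxPoints(rr)
            e=sorted([(np.linalg.norm(bx[i]-bx[(i+1)%4]),i) for i in range(4)])
            i,j=e[0][1],e[1][1];ma=(bx[i]+bx[(i+1)%4])/2;mb=(bx[j]+bx[(j+1)%4])/2
            z=.038 if q[2]=='i' and q[1]=='h' and 'thick' in q else .03
            A,B=onz(im,ma,z),onz(im,mb,z);d=B-A
            print(n,q,c,A,B,np.linalg.norm(d),np.degrees(np.arctan(d[1]/d[0])),(A+B)/2)
for q in("thick_dowel","thin_dowel"): print(q,tri([(L["top"],L["top"+q]),(L["scene"],L["scene"+q])]))
for n in("top","scene"): print(n,darkline(L[n],G[n]))
a=darkline(L["top"],G["top"]);b=darkline(L["scene"],G["scene"])
for i in (0,1): print("tri line end",tri([(L["top"],a[i]),(L["scene"],b[i])]))
E
```

```text
top [279.8568 212.0526] [299.6854 293.9583] [0.6313 0.1629 0.018 ] [0.4675 0.1214 0.018 ] 0.16897483646358566 -165.78324119121518 [0.5494 0.1421 0.018 ]
top thick_dowel [313.0, 243.4] [0.6286 0.1135 0.038 ] [0.5096 0.0786 0.038 ] 0.12405344103700153 16.359214378307076 [0.5691 0.0961 0.038 ]
top thick_dowel [291.3, 253.3] [0.5802 0.0146 0.038 ] [0.5167 0.2671 0.038 ] 0.2604279340659154 -75.86803578877512 [0.5485 0.1408 0.038 ]
top thin_dowel [259.7, 263.9] [0.5822 0.2216 0.03  ] [0.4669 0.185  0.03  ] 0.12094036808208083 17.573250726793418 [0.5245 0.2033 0.03  ]
scene [286.3715 274.8044] [362.3377 307.7438] [0.6295 0.1665 0.018 ] [0.4674 0.1252 0.018 ] 0.1672448516896082 -165.69608344704355 [0.5485 0.1459 0.018 ]
scene thin_dowel [308.0, 310.1] [0.5843 0.2257 0.03  ] [0.4653 0.1881 0.03  ] 0.12483927165314809 17.570680294406774 [0.5248 0.2069 0.03  ]Traceback (most recent call last):
  File "<stdin>", line 19, in <module>
KeyError: 'scenethick_dowel'
```

apply_moves([
  [0, 0.033, 0.035],
  [0, 0.033, 0.035],
  [0, 0.033, 0.035],
  [0, 0.033, 0.035],
  [0, 0.033, 0.035],
  [0, 0.033, 0.035],
  [0, 0.033, 0.035],
  [0, 0.033, 0.035],
  [0, 0.033, 0.035],
  [0, 0.033, 0.035],
  [0, 0.033, 0.035],
  [0, 0.033, 0.035],
], twist=[0, 0, 0, 0, 0, 0, 0, 0, 0, 0, 0, 0], claw=[0, 0, 0, 0, 0, 0, 0, 0, 0, 0, 0, 0])

```text
time_s: 2.2
tcp_pos: [0.4825, -0.0514, 0.2376]
ee_rot: [[0.008, -0.347, 0.938], [-0.003, 0.938, 0.347], [-1.0, -0.005, 0.006]]
wrist_force: [0.7, -1.7, 1.0]
gripper_width: 0.031
```

apply_moves([
  [0, 0.025, 0.028],
  [0, 0.025, 0.028],
  [0, 0.022, 0.026],
  [0, 0.015, 0.018],
  [0, 0, 0],
  [0, 0, 0],
], twist=[0, 0, 0, 0, 4, 0], claw=[0, 0, 0, 0, 0, 0])

```text
time_s: 2.8
tcp_pos: [0.5504, 0.0773, 0.2385]
ee_rot: [[0.011, -0.289, 0.957], [-0.002, 0.957, 0.289], [-1.0, -0.005, 0.01]]
wrist_force: [0.2, 0.2, 0.3]
gripper_width: 0.005
```

```bash
python3 - <<'E'
from h import *
im=imaging.capture("wrist");save("pics/w1.png",im["pixels"])
s=r.sense();print(s["time_s"],s["tcp_pos"],s["ee_rot"],s["wrist_force"])
for q in("thick_dowel","thin_dowel","line"):
  for o in imaging.regions_of(q,im): print(q,o["p"],o["centre"],o["mask"].sum(),onz(im,o["centre"],.038))
print(-im["view"][:3,:3].T@im["view"][:3,3])
for u in .0,.08: print(proj(im,np.array([.549+.9692*u,.144+.2462*u,.018])),proj(im,np.array([.549-.9692*u,.144-.2462*u,.018])))
E
```

```text
2.85 [0.5504 0.0771 0.2385] [[ 0.0117 -0.29    0.957 ]
 [-0.0016  0.957   0.2901]
 [-0.9999 -0.0049  0.0107]] [-0.0736  0.6992 -0.2931]
thick_dowel 0.95 [335.7, 225.7] 3856 [0.564  0.0982 0.038 ]
thick_dowel 0.71 [140.5, 282.7] 3563 [ 0.695  -0.0967  0.038 ]
thick_dowel 0.69 [75.7, 127.5] 5663 [ 0.5421 -0.1806  0.038 ]
thick_dowel 0.56 [383.6, 206.2] 29282 [0.5285 0.1405 0.038 ]
thin_dowel 0.61 [439.0, 213.3] 2594 [0.5185 0.2001 0.038 ]
line 0.56 [381.9, 208.1] 28944 [0.5309 0.1395 0.038 ]
[0.4689 0.0542 0.3868]
[377.1883 219.8313] [377.1883 219.8313]
[370.7897 283.121 ] [384.4761 147.7451]
```

View pics/w1.png

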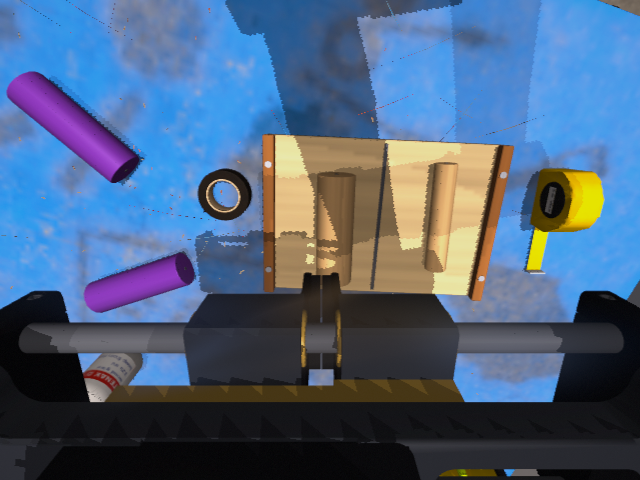

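The wrist view shows the wooden thick dowel at (336,225) and the line running from (386,143) to (373,289). This agrees with the other cameras to about 2 mm. The dowel must roll about 49 mm along tool +y, so I'll use three strokes.

apply_moves([
  [0.03, 0.003, 0.011],
  [0.04, 0.003, 0.011],
  [0.04, 0, 0.001],
  [0.03, 0, 0.001],
  [0.01, 0, 0],
  [0.005, 0, 0],
  [0, 0, 0],
], twist=[0, 0, 0, 0, 0, 0, 0], claw=[0, 0, 0, 0, 0, 0, 0])

```text
time_s: 3.7
tcp_pos: [0.577, 0.0857, 0.0852]
ee_rot: [[0.023, -0.288, 0.957], [0.001, 0.958, 0.288], [-1.0, -0.005, 0.023]]
wrist_force: [0.2, -0.3, -0.1]
gripper_width: 0.01
```

```bash
python3 - <<'E'
from h import *
s=r.sense();p=s["tcp_pos"];tip=p+.014*s["ee_rot"][:,0];print(p,s["ee_rot"],s["wrist_force"],tip)
im=imaging.capture("scene");a=im["pixels"][210:320,240:400];save("pics/s2.png",cv2.resize(a,None,fx=4.5,fy=4.5,interpolation=2))
d=tip-[.549,.144,.018];print("tip in line frame",.9692*d[0]+.2462*d[1],-.2462*d[0]+.9692*d[1],d[2], proj(im,tip))
E
```

```text
[0.577  0.0857 0.0852] [[ 0.0233 -0.2877  0.9574]
 [ 0.0015  0.9577  0.2878]
 [-0.9997 -0.0053  0.0227]] [ 0.2115 -0.2989 -0.1225] [0.5773 0.0857 0.0712]
tip in line frame 0.013103851080531147 -0.06347457995601982 0.05319932582023974 [334.3229 247.8244]
```

View pics/s2.png

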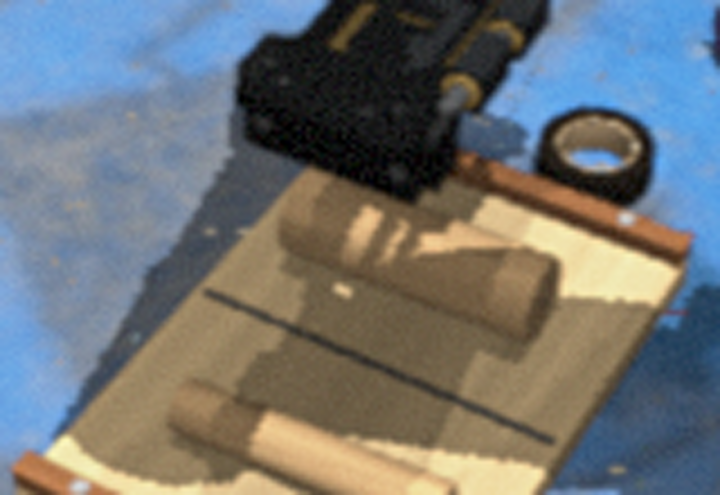

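```bash
python3 - <<'E'
from h import *
im=imaging.capture("wrist");save("pics/w2.png",im["pixels"])
s=r.sense();tip=s["tcp_pos"]+.014*s["ee_rot"][:,0];print(proj(im,tip))
im=imaging.capture("scene");print(-im["view"][:3,:3].T@im["view"][:3,3]);save("pics/s3.png",im["pixels"])
im=imaging.capture("top");print(-im["view"][:3,:3].T@im["view"][:3,3])
E
```

```text
[319.6298 291.6899]
[0.1369 0.5718 0.6618]
[0.5302 0.0579 0.9411]
```

View pics/w2.png

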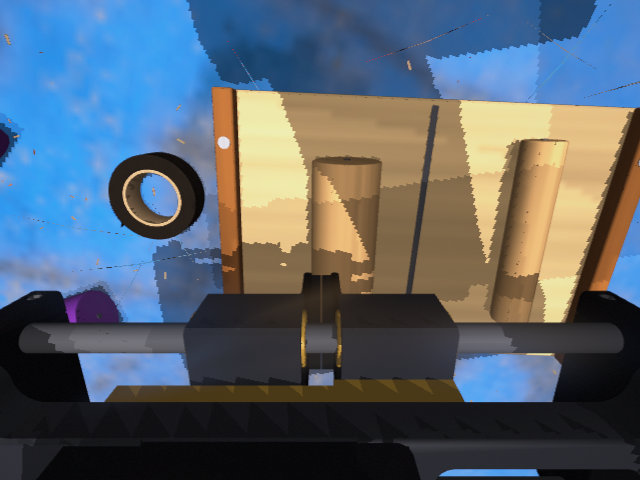

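View pics/s3.png

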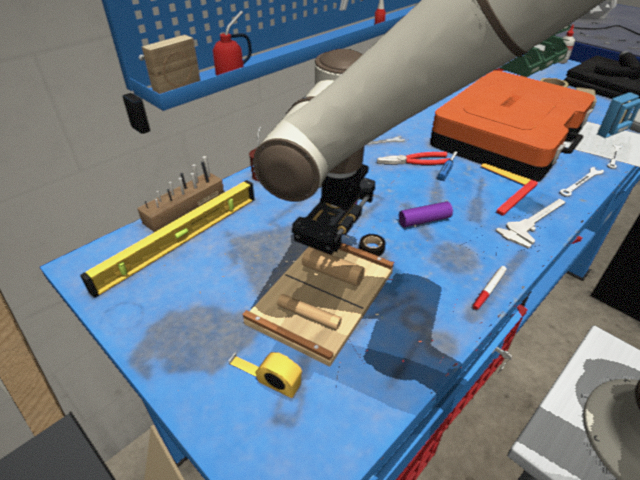

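apply_moves([
  [0.003, 0.005, -0.002],
  [0.003, 0.004, -0.002],
  [0.002, 0, 0],
  [0, 0, 0],
], twist=[0, 0, 0, 0], claw=[0, 0, 0, 0])

```text
time_s: 4.3
tcp_pos: [0.5721, 0.0953, 0.0806]
ee_rot: [[0.031, -0.289, 0.957], [0.005, 0.957, 0.289], [-1.0, -0.004, 0.031]]
wrist_force: [0.2, -0.2, -0.5]
gripper_width: 0.007
```

apply_moves([
  [0.003, -0.002, 0],
  [0.002, 0, 0],
  [0.001, 0, 0],
  [0.0, 0, 0],
], twist=[0, 0, 0, 0], claw=[0, 0, 0, 0])

```text
time_s: 4.7
tcp_pos: [0.573, 0.0932, 0.0739]
ee_rot: [[0.031, -0.289, 0.957], [0.005, 0.957, 0.289], [-1.0, -0.004, 0.031]]
wrist_force: [0.0, 0.3, -1.0]
gripper_width: 0.005
```

apply_moves([
  [0.001, 0, 0],
  [0.0005, 0, 0],
  [0.0003, 0, 0],
], twist=[0, 0, 0], claw=[0, 0, 0])

```text
time_s: 5.0
tcp_pos: [0.5733, 0.0931, 0.0724]
ee_rot: [[0.031, -0.289, 0.957], [0.004, 0.957, 0.289], [-1.0, -0.005, 0.031]]
wrist_force: [-1.7, 0.0, 3.2]
gripper_width: 0.006
```

apply_moves([
  [0.0003, 0.002, 0],
  [0.0002, 0.003, 0],
  [0.0002, 0.003, 0],
], twist=[0, 0, 0], claw=[0, 0, 0])

```text
time_s: 5.3
tcp_pos: [0.571, 0.1008, 0.0726]
ee_rot: [[0.032, -0.289, 0.957], [0.004, 0.957, 0.289], [-0.999, -0.005, 0.032]]
wrist_force: [-1.1, -0.5, 2.8]
gripper_width: 0.008
```

apply_moves([
  [0.0002, 0.003, 0],
  [0.0002, 0.003, 0],
  [0.0002, 0.003, 0],
  [0.0002, 0.003, 0],
  [0.0001, 0.002, 0],
  [0, 0.001, 0],
  [0, 0, 0],
], twist=[0, 0, 0, 0, 0, 0, 0], claw=[0, 0, 0, 0, 0, 0, 0])

```text
time_s: 6.0
tcp_pos: [0.5663, 0.1175, 0.0722]
ee_rot: [[0.032, -0.29, 0.956], [0.005, 0.957, 0.29], [-0.999, -0.005, 0.032]]
wrist_force: [-0.2, -0.1, 3.5]
gripper_width: 0.004
```

```bash
cat >> h.py <<'E'
C=np.array([.549,.144,.018])
def lf(p):
    d=p-C;return np.array([.9692*d[0]+.2462*d[1],-.2462*d[0]+.9692*d[1],d[2]])
E
python3 - <<'E'
from h import *
s=r.sense();tip=s["tcp_pos"]+.014*s["ee_rot"][:,0];print(lf(tip),s["wrist_force"])
im=imaging.capture("wrist");save("pics/w3.png",im["pixels"])
for o in imaging.regions_of("thick_dowel",im): print(o["p"],o["centre"],o["mask"].sum(),lf(onz(im,o["centre"],.038)))
E
```

```text
[ 0.0107 -0.03    0.0402] [-0.208  -0.0643  3.5073]
0.93 [307.4, 222.7] 8585 [-0.021  -0.0384  0.02  ]
```

View pics/w3.png

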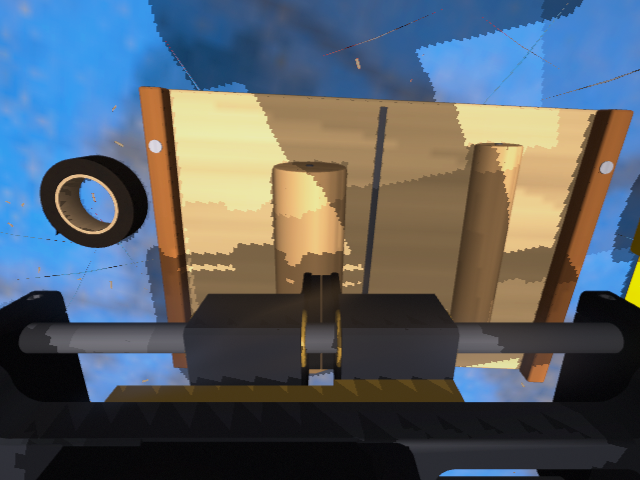

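apply_moves([
  [-0.004, 0, 0],
  [-0.004, 0, 0],
  [0, -0.005, 0],
  [0, -0.006, 0],
  [0, -0.003, 0],
  [0.003, 0, 0],
  [0.002, 0, 0],
  [0, 0, 0],
], twist=[0, 0, 0, 0, 0, 0, 0, 0], claw=[0, 0, 0, 0, 0, 0, 0, 0])

```text
time_s: 6.9
tcp_pos: [0.5704, 0.1018, 0.0737]
ee_rot: [[0.031, -0.288, 0.957], [0.005, 0.958, 0.288], [-1.0, -0.004, 0.031]]
wrist_force: [-0.4, -0.0, 0.2]
gripper_width: 0.004
```

```bash
python3 - <<'E'
from h import *
s=r.sense();tip=s["tcp_pos"]+.014*s["ee_rot"][:,0];print(lf(tip),s["wrist_force"])
im=imaging.capture("wrist");
for o in imaging.regions_of("thick_dowel",im): print(o["p"],o["centre"],o["mask"].sum(),lf(onz(im,o["centre"],.038)))
save("pics/w4.png",im["pixels"][80:320,120:620])
E
```

```text
[ 0.0108 -0.0462  0.0417] [-0.3922 -0.0425  0.241 ]
0.9 [342.2, 223.2] 8516 [-0.021  -0.0347  0.02  ]
0.79 [73.2, 312.5] 304 [ 0.0454 -0.2003  0.02  ]
```

View pics/w4.png

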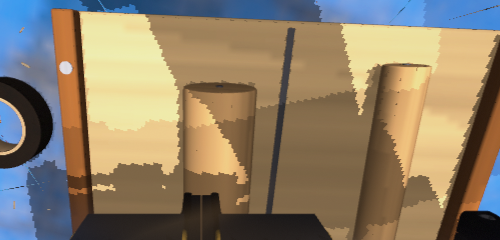

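apply_moves([
  [0, 0.003, 0],
  [0.001, 0, 0],
  [0.0006, 0, 0],
  [0.0003, 0, 0],
], twist=[0, 0, 0, 0], claw=[0, 0, 0, 0])

```text
time_s: 7.4
tcp_pos: [0.5698, 0.1056, 0.0725]
ee_rot: [[0.032, -0.289, 0.957], [0.005, 0.957, 0.289], [-0.999, -0.005, 0.032]]
wrist_force: [-1.4, -1.3, 2.6]
gripper_width: 0.003
```

apply_moves([
  [0.0003, 0.002, 0],
  [0.0002, 0.003, 0],
  [0.0002, 0.003, 0],
  [0.0002, 0.003, 0],
  [0.0002, 0.003, 0],
  [0.0002, 0.003, 0],
  [0.0002, 0.003, 0],
  [0.0001, 0.002, 0],
  [0, 0.001, 0],
  [0, 0, 0],
], twist=[0, 0, 0, 0, 0, 0, 0, 0, 0, 0], claw=[0, 0, 0, 0, 0, 0, 0, 0, 0, 0])

```text
time_s: 8.4
tcp_pos: [0.5628, 0.1301, 0.0722]
ee_rot: [[0.033, -0.29, 0.956], [0.005, 0.957, 0.29], [-0.999, -0.005, 0.033]]
wrist_force: [-1.0, 0.0, 3.0]
gripper_width: 0.007
```

apply_moves([
  [-0.004, 0, 0],
  [-0.004, 0, 0],
  [0, -0.005, 0],
  [0, -0.005, 0],
  [0, -0.002, 0],
  [0.003, 0, 0],
  [0.002, 0, 0],
  [0, 0, 0],
], twist=[0, 0, 0, 0, 0, 0, 0, 0], claw=[0, 0, 0, 0, 0, 0, 0, 0])

```text
time_s: 9.2
tcp_pos: [0.5662, 0.1167, 0.0736]
ee_rot: [[0.032, -0.288, 0.957], [0.005, 0.958, 0.288], [-0.999, -0.004, 0.032]]
wrist_force: [-0.0, -0.1, -0.5]
gripper_width: 0.009
```

```bash
python3 - <<'E'
from h import *
s=r.sense();tip=s["tcp_pos"]+.014*s["ee_rot"][:,0];print(lf(tip),s["wrist_force"])
im=imaging.capture("wrist");
for o in imaging.regions_of("thick_dowel",im): print(o["p"],o["centre"],o["mask"].sum(),lf(onz(im,o["centre"],.038)))
save("pics/w5.png",im["pixels"][80:320,120:620])
E
```

```text
[ 0.0104 -0.0307  0.0417] [-0.0242 -0.139  -0.4796]
0.61 [334.1, 223.5] 8410 [-0.021  -0.0238  0.02  ]
```

View pics/w5.png

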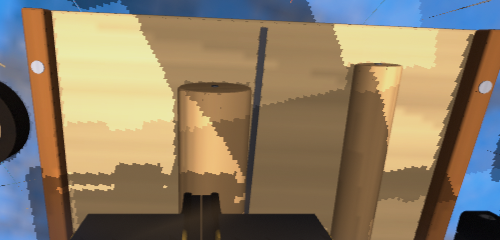

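apply_moves([
  [0.001, 0, 0],
  [0.0006, 0, 0],
  [0.0003, 0, 0],
], twist=[0, 0, 0], claw=[0, 0, 0])

```text
time_s: 9.6
tcp_pos: [0.5665, 0.1172, 0.0724]
ee_rot: [[0.033, -0.289, 0.957], [0.005, 0.957, 0.289], [-0.999, -0.005, 0.033]]
wrist_force: [-0.5, -0.4, 2.6]
gripper_width: 0.0
```

apply_moves([
  [0.0003, 0.002, 0],
  [0.0002, 0.003, 0],
  [0.0002, 0.003, 0],
  [0.0002, 0.003, 0],
  [0.0002, 0.003, 0],
  [0.0002, 0.003, 0],
  [0.0002, 0.003, 0],
  [0.0001, 0.002, 0],
  [0, 0.001, 0],
  [0, 0, 0],
], twist=[0, 0, 0, 0, 0, 0, 0, 0, 0, 0], claw=[0, 0, 0, 0, 0, 0, 0, 0, 0, 0])

```text
time_s: 10.6
tcp_pos: [0.5595, 0.1417, 0.0723]
ee_rot: [[0.034, -0.29, 0.956], [0.005, 0.957, 0.29], [-0.999, -0.005, 0.034]]
wrist_force: [-1.5, -0.6, 3.5]
gripper_width: 0.007
```

apply_moves([
  [-0.004, 0, 0],
  [-0.004, 0, 0],
  [0, -0.005, 0],
  [0, -0.005, 0],
  [0, -0.002, 0],
  [0.003, 0, 0],
  [0.002, 0, 0],
  [0, 0, 0],
], twist=[0, 0, 0, 0, 0, 0, 0, 0], claw=[0, 0, 0, 0, 0, 0, 0, 0])

```text
time_s: 11.4
tcp_pos: [0.563, 0.1284, 0.0737]
ee_rot: [[0.033, -0.288, 0.957], [0.005, 0.958, 0.288], [-0.999, -0.004, 0.033]]
wrist_force: [0.6, -0.9, 1.1]
gripper_width: 0.005
```

```bash
python3 - <<'E'
from h import *
s=r.sense();tip=s["tcp_pos"]+.014*s["ee_rot"][:,0];print(lf(tip),s["wrist_force"])
im=imaging.capture("wrist");
for o in imaging.regions_of("thick_dowel",im): print(o["p"],o["centre"],o["mask"].sum(),lf(onz(im,o["centre"],.038)))
save("pics/w6.png",im["pixels"][80:320,120:620])
E
```

```text
[ 0.0102 -0.0186  0.0417] [ 0.6317 -0.902   1.122 ]
0.97 [339.6, 224.2] 8701 [-0.021  -0.0085  0.02  ]
```

View pics/w6.png

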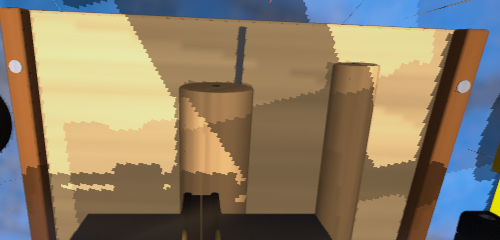

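apply_moves([
  [0.001, 0, 0],
  [0.0006, 0, 0],
  [0.0003, 0, 0],
], twist=[0, 0, 0], claw=[0, 0, 0])

```text
time_s: 11.8
tcp_pos: [0.5633, 0.1289, 0.0723]
ee_rot: [[0.033, -0.289, 0.957], [0.005, 0.957, 0.289], [-0.999, -0.004, 0.034]]
wrist_force: [-1.2, -0.3, 3.3]
gripper_width: 0.004
```

apply_moves([
  [0.0003, 0.002, 0],
  [0.0002, 0.003, 0],
  [0.0002, 0.003, 0],
  [0.0002, 0.003, 0],
  [0.0002, 0.003, 0],
  [0.0001, 0.002, 0],
  [0, 0.001, 0],
  [0, 0, 0],
], twist=[0, 0, 0, 0, 0, 0, 0, 0], claw=[0, 0, 0, 0, 0, 0, 0, 0])

```text
time_s: 12.6
tcp_pos: [0.5581, 0.147, 0.0726]
ee_rot: [[0.035, -0.29, 0.956], [0.006, 0.957, 0.29], [-0.999, -0.005, 0.035]]
wrist_force: [-1.8, -0.4, 3.7]
gripper_width: 0.003
```

apply_moves([
  [-0.004, 0, 0],
  [-0.01, 0, 0],
  [-0.03, 0, 0],
  [-0.03, 0, -0.03],
  [-0.02, 0, -0.04],
  [0, 0, -0.04],
  [0, -0.02, -0.04],
  [0, -0.02, -0.03],
  [0, 0, 0],
  [0, 0, 0],
], twist=[0, 0, 0, 0, 0, 0, 0, 0, 0, 0], claw=[0, 0, 0, 0, 0, 0, 0, 0, 0, 0])

```text
time_s: 13.6
tcp_pos: [0.3904, 0.054, 0.1661]
ee_rot: [[0.041, -0.289, 0.956], [0.011, 0.957, 0.289], [-0.999, -0.002, 0.043]]
wrist_force: [0.2, 0.4, 0.4]
gripper_width: 0.003
```

```bash
python3 - <<'E'
from h import *
for n in("top","scene","wrist"):
    im=imaging.capture(n)
    for q in("thick_dowel","thin_dowel"):
      for o in imaging.regions_of(q,im):
        P=onz(im,o["centre"],.038)
        if P[1]<.04: continue
        m=o["mask"].astype(np.uint8);bx=cv2.boxPoints(cv2.minAreaRect(cv2.findNonZero(m)))
        e=sorted([(np.linalg.norm(bx[i]-bx[(i+1)%4]),i) for i in range(4)]);i,j=e[0][1],e[1][1]
        z=.038 if 'thick' in q else .03
        A=onz(im,(bx[i]+bx[(i+1)%4])/2,z);B=onz(im,(bx[j]+bx[(j+1)%4])/2,z);d=B-A
        print(n,q,round(o["p"],2),m.sum(),lf(P),lf((A+B)/2),np.linalg.norm(d),np.degrees(np.arctan(d[1]/d[0])))
    if n=="wrist": save("pics/w7.png",im["pixels"])
    else:
        c=proj(im,C).astype(int);save(f"pics/{n}7.png",cv2.resize(im["pixels"][c[1]-60:c[1]+60,c[0]-70:c[0]+70],None,fx=5,fy=5,interpolation=2))
E
```

```text
top thick_dowel 0.79 1223 [ 0.0059 -0.0065  0.02  ] [ 0.0058 -0.0039  0.02  ] 0.12089268093995573 16.129581341033475
top thin_dowel 0.86 736 [-0.0066  0.0629  0.02  ] [-0.0089  0.0632  0.012 ] 0.12148553756663664 16.294504984582804
scene thick_dowel 0.57 1379 [ 0.0095 -0.0037  0.02  ] [ 0.0085 -0.0011  0.02  ] 0.1318613491598868 16.773002069721425
scene thin_dowel 0.63 873 [-0.0158  0.0695  0.02  ] [-0.0077  0.0672  0.012 ] 0.12496552708430415 17.303856476007027
wrist thick_dowel 0.51 1868 [-0.0241  0.1817  0.02  ] [-0.0375  0.1914  0.02  ] 0.04307063457521538 63.063493515310626
```

View pics/top7.png

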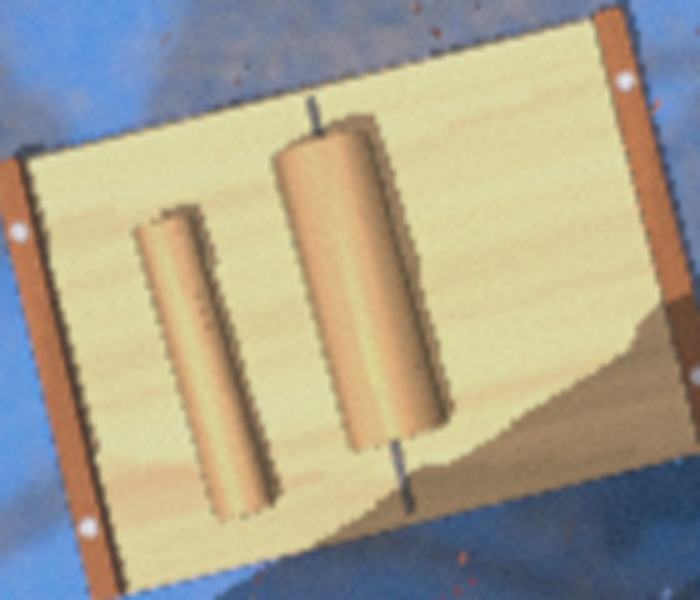

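View pics/scene7.png

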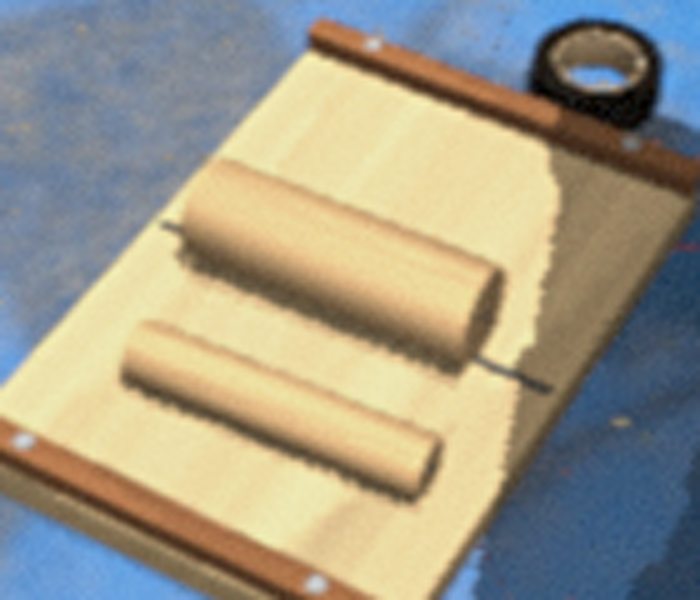

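View pics/w7.png

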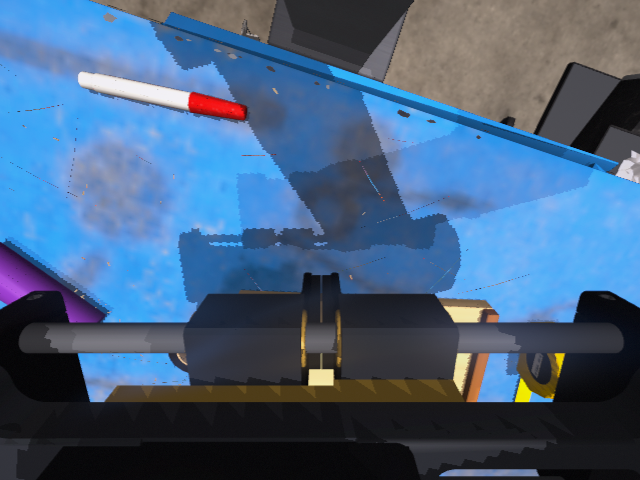

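```bash
cat > ov.py <<'E'
from h import *
import sys
# fit: maximise wood-vs-outside using GrabCut-free approach: compare hull with colour edge, drawn for viewing
tag=sys.argv[1];vals=[float(v) for v in sys.argv[2:]]
Cs={"top":np.array([.5494,.1421,.018]),"scene":np.array([.5485,.1459,.018])}
th=np.radians(14.25);yd=np.radians(16.3)
for n in("top","scene"):
    im=imaging.capture(n);c=proj(im,C).astype(int);o=c-[70,60];big=cv2.resize(im["pixels"][o[1]:o[1]+120,o[0]:o[0]+140],None,fx=5,fy=5,interpolation=2)
    for v,col in zip(vals,((255,0,0),(0,255,0),(0,0,255))):
        P=[]
        ctr=Cs[n]+[.008*np.cos(th)-v*np.sin(th),.008*np.sin(th)+v*np.cos(th),.02]
        u=np.array([np.cos(yd),np.sin(yd),0]);w=np.array([-np.sin(yd),np.cos(yd),0])
        for s in(-.06,.06):
            for a in np.linspace(0,2*np.pi,40):P.append((proj(im,ctr+u*s+.02*(w*np.cos(a)+np.array([0,0,1])*np.sin(a)))-o+.5)*5-.5)
        cv2.polylines(big,[cv2.convexHull(np.float32(P)).astype(np.int32)],True,col,1)
    save(f"pics/{n}_{tag}.png",big)
E
python3 ov.py o1 0 -.004
```

```text
(no output)
```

View pics/top_o1.png

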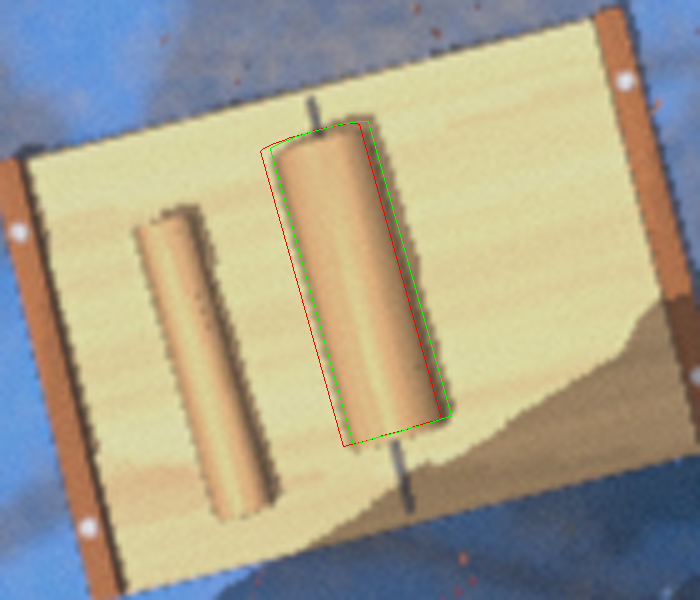

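View pics/scene_o1.png

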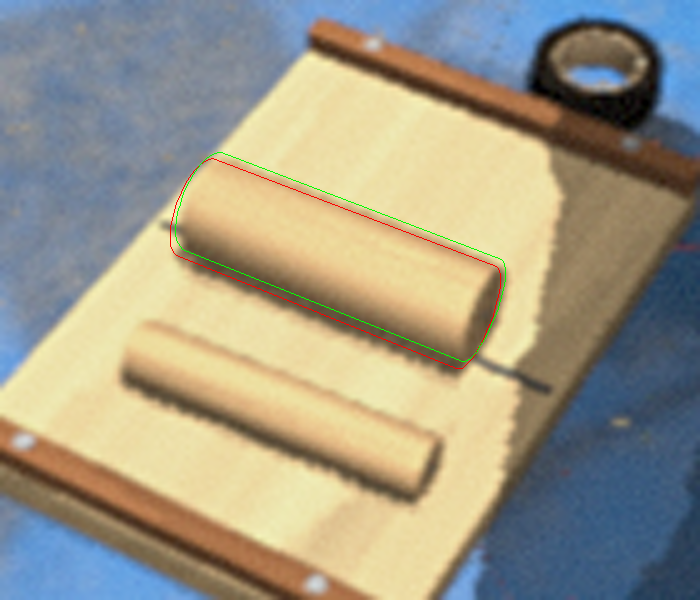

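apply_moves([
  [0, 0.01, 0.04],
  [0, 0.01, 0.04],
  [0.01, 0.01, 0.04],
  [0.02, 0.004, 0.04],
  [0.02, 0, 0.02],
  [0.02, 0, 0],
  [0.01, 0, 0],
  [0, 0, 0],
  [0, 0, 0],
], twist=[0, 0, 0, 0, 0, 0, 0, 0, 0], claw=[0, 0, 0, 0, 0, 0, 0, 0, 0])

```text
time_s: 15.05
tcp_pos: [0.5626, 0.1432, 0.0875]
ee_rot: [[0.039, -0.291, 0.956], [0.009, 0.957, 0.291], [-0.999, -0.003, 0.04]]
wrist_force: [-0.2, 0.1, 0.8]
gripper_width: 0.002
```

apply_moves([
  [0.005, -0.002, -0.003],
  [0.005, 0, -0.002],
  [0.002, 0, 0],
  [0.001, 0, 0],
  [0, 0, 0],
], twist=[0, 0, 0, 0, 0], claw=[0, 0, 0, 0, 0])

```text
time_s: 15.55
tcp_pos: [0.5588, 0.1399, 0.0773]
ee_rot: [[0.044, -0.292, 0.955], [0.012, 0.957, 0.291], [-0.999, -0.002, 0.046]]
wrist_force: [0.4, -0.5, 0.3]
gripper_width: 0.008
```

apply_moves([
  [0.002, 0, 0],
  [0.001, 0, 0],
  [0.0005, 0, 0],
], twist=[0, 0, 0], claw=[0, 0, 0])

```text
time_s: 15.85
tcp_pos: [0.5594, 0.1401, 0.0742]
ee_rot: [[0.046, -0.292, 0.955], [0.012, 0.956, 0.292], [-0.999, -0.002, 0.047]]
wrist_force: [-0.2, 0.3, 0.1]
gripper_width: 0.004
```

apply_moves([
  [0.001, 0, 0],
  [0.0005, 0, 0],
  [0.0004, 0, 0],
], twist=[0, 0, 0], claw=[0, 0, 0])

```text
time_s: 16.15
tcp_pos: [0.5597, 0.1402, 0.0725]
ee_rot: [[0.046, -0.292, 0.955], [0.012, 0.956, 0.292], [-0.999, -0.002, 0.047]]
wrist_force: [-0.7, -0.9, 2.7]
gripper_width: 0.005
```

apply_moves([
  [0.0003, 0.0015, 0],
  [0.0002, 0.002, 0],
  [0.0002, 0.0015, 0],
  [0.0001, 0.001, 0],
  [0, 0, 0],
  [0, 0, 0],
], twist=[0, 0, 0, 0, 0, 0], claw=[0, 0, 0, 0, 0, 0])

```text
time_s: 16.75
tcp_pos: [0.5578, 0.1465, 0.0726]
ee_rot: [[0.046, -0.293, 0.955], [0.012, 0.956, 0.292], [-0.999, -0.002, 0.048]]
wrist_force: [-1.0, 0.2, 3.4]
gripper_width: 0.006
```

apply_moves([
  [-0.004, 0, 0],
  [-0.01, 0, 0],
  [-0.03, 0, 0],
  [-0.03, 0, -0.03],
  [-0.02, 0, -0.04],
  [0, 0, -0.04],
  [0, -0.02, -0.04],
  [0, -0.02, -0.03],
  [0, 0, 0],
  [0, 0, 0],
], twist=[0, 0, 0, 0, 0, 0, 0, 0, 0, 0], claw=[0, 0, 0, 0, 0, 0, 0, 0, 0, 0])

```text
time_s: 17.75
tcp_pos: [0.3894, 0.0529, 0.1642]
ee_rot: [[0.054, -0.293, 0.955], [0.017, 0.956, 0.292], [-0.998, 0.001, 0.057]]
wrist_force: [0.3, -0.0, 0.2]
gripper_width: 0.004
```

```bash
python3 ov.py o2 0 -.004; python3 - <<'E'
from h import *
Cs={"top":np.array([.5494,.1421,.038]),"scene":np.array([.5485,.1459,.038])}
for n in("top","scene"):
    im=imaging.capture(n)
    for q in("thick_dowel","thin_dowel"):
      for o in imaging.regions_of(q,im):
        P=onz(im,o["centre"],.038)
        if P[1]>.04: print(n,q,round(o["p"],2),o["mask"].sum(),lf(P)-lf(Cs[n]))
E
```

```text
top thick_dowel 0.59 1199 [0.0038 0.0005 0.    ]
top thin_dowel 0.56 755 [-0.0136  0.0639  0.    ]
scene thick_dowel 0.7 1384 [ 0.0138 -0.0028  0.    ]
scene thin_dowel 0.77 940 [-0.0169  0.0629  0.    ]
```

View pics/top_o2.png

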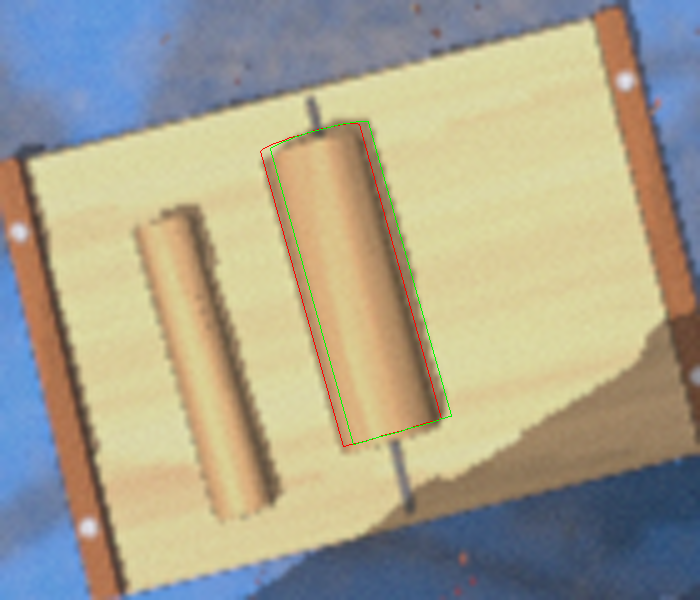

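View pics/scene_o2.png

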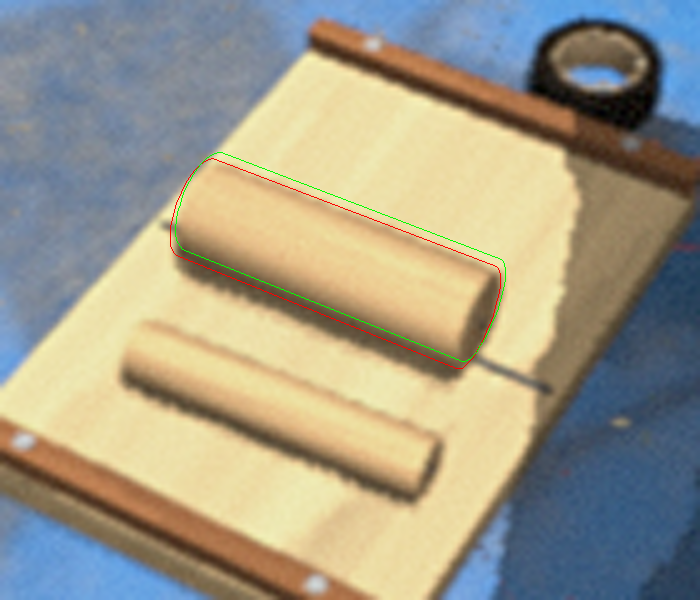

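```bash
python3 -c "
from h import *
print(job.finish_job())"
```

```text
the job is handed in; nothing more can be done
None
```

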